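# Unload a finished file handle from the sanding jig into the stacking bin

## Task

The wooden handle in the sanding jig is finished: swing the jig's hold-down arm well clear of it, about a quarter turn, then lift the handle out and drop it into the large stacking bin so that it lies wholly inside. Leave the hold-down arm swung open, and do not shove or tip the bin or disturb the blanks, the cork block and the jar that lie between jig and bin.

Things in the scene. Friction and masses are not known exactly. Their poses are not given: they have to be found in the camera images.
- handle_center (a point): The finished handle: a squared wooden file handle with a short brass ferrule, 147 mm long, 30 mm wide and 28 mm high (the butt end 36 mm wide over its last 25 mm), about 0.11 kg. The point is at its centre, half-way up; x runs along its length towards the ferrule, z is up as it lies in the jig. It lies flat on the jig's two wooden saddles, and between the saddles its middle 60 mm stands free on both sides, with 28 mm of air beneath it.
- handle_butt (a point): The end of the same handle without ferrule, 75 mm from its centre, half-way up.
- handle_ferrule (a point): The ferrule end of the same handle, 72 mm from its centre, half-way up.
- jig_nest (a point): Where the handle's centre lies in the jig: 54 mm above the bench. The jig is a fixed plywood plate, 190 x 170 mm and 12 mm thick, with two saddles at 38 mm either side of this point along its y, each 14 mm long with cheeks reaching 50 mm above the bench. Jig x points from here to the pivot post, y along the handle, z up.
- jig_pivot (a point): The upright pivot of the hold-down arm, 100 mm along jig x from the nest, on a steel post 32 mm across; the point is at the arm's underside, 72 mm above the bench. Post and boss end 94 mm above the bench.
- hold_arm_knob (a point): Centre of the knob to move the hold-down arm by: an upright black cylinder 24 mm across and 46 mm high on the arm's outer end, 135 mm from the pivot; the point is 109 mm above the bench, the knob spans 84 to 130 mm. The arm is a steel flat bar, 24 mm wide and 12 mm thick, passing 4 mm over the handle; its underside is 72 mm and its upper face 84 mm above the bench. The arm's own x points from the knob to the pivot.
- hold_arm (a joint): Angle of the hold-down arm about the upright pivot, rad: at 0 it lies straight across the handle, with the knob on the jig's -x side; it grows anticlockwise seen from above (the knob goes to jig -y first) up to a stop at 1.75. It stays where it is left; about 1 N at the knob moves it.
- bin: The large open stacking bin of plastic: 240 mm (x) by 170 mm (y) outside, walls and floor 4 mm, 0.8 kg, standing loose on the bench. Origin at the centre of its underside; x points from its low front lip to its back. Back and sides are 110 mm high; the front wall and the front 77 mm of the sides are only 64 mm high. A handle finished earlier, of the same size, already lies across it 50 mm behind the centre; landing on it is fine.
- glass_sheet: Bystander: fixed sheet of green glass, 200 x 125 x 6 mm, between jig and bin, origin under its centre.
- blank_a_center (a point): Bystander: an unfinished light wooden handle blank without ferrule, 130 x 36 x 28 mm, on the glass sheet; its centre.
- blank_b_center (a point): Bystander: a second such blank on the glass sheet; its centre.
- cork_block_center (a point): Bystander: cork sanding block, 60 x 100 x 30 mm, on the bench nearer the robot; its centre.
- glue_jar_center (a point): Bystander: closed jar, 66 mm across and 65 mm high, just beyond the glass sheet; its centre.
Not all that is in view belongs to the job. Leave any black or pink look-alike of the part that bears handle_center alone.

How it is judged:
On the way, in this order (a step that is already met when the one before it is completed fails the run):
1. the hold-down arm is swung clear while the handle still lies in the jig (value of joint hold_arm above 1.1 rad and distance between handle_center and jig_nest below 0.025 m), for 0.1 s.
2. the handle is lifted out of the jig with the arm clear (value of joint hold_arm above 1 rad and z of handle_center in the frame of jig_nest above 0.04 m), for 0.1 s.
At the end, for the whole second after the job is handed in: The finished handle lies at rest inside the bin: its centre and both its ends are between the bin's walls, its centre less than 85 mm and its ends less than 112 mm above the bin's underside. The bin stands upright (within 0.1 rad) and the hold-down arm is still swung open by more than 1.0 rad (x of handle_center in the frame of bin between -0.118 and 0.118 m and y of handle_center in the frame of bin between -0.083 and 0.083 m and x of handle_butt in the frame of bin between -0.118 and 0.118 m and y of handle_butt in the frame of bin between -0.083 and 0.083 m and x of handle_ferrule in the frame of bin between -0.118 and 0.118 m and y of handle_ferrule in the frame of bin between -0.083 and 0.083 m and z of handle_center in the frame of bin below 0.085 m and z of each of handle_butt, handle_ferrule in the frame of bin below 0.112 m and angle between bin's own z axis and vertical below 0.1 rad and value of joint hold_arm above 1 rad and linear speed of handle below 0.03 m/s); the robot touches nothing.
It fails at once if the bin is shoved by more than 40 mm or tipped by more than 0.4 rad (distance of bin from where it was at the start of the episode above 0.04 m or angle between bin's own z axis and vertical above 0.4 rad).
It fails at once if a blank on the glass, the cork block or the glue jar is moved by more than 40 mm (distance of any of blank_a_center, blank_b_center, cork_block_center, glue_jar_center from where it was at the start of the episode above 0.04 m).
It also fails if it takes over 54 s, if anything falls off the work surface, if the arm or the gripper's body presses on something with over 40 N, if the wrist force passes 120 N, or if a joint passes its speed limit or range.

## Robot

A 7-joint arm with a two-finger parallel gripper is mounted at the origin on the work surface. World frame = base frame: x ahead of the robot, y to its left, z up, the work surface at z = 0. Lengths are in m, angles in rad, forces in N, time in s.
With the tool pointing down it reaches from about 0.425 to 0.875 m from the base axis. Payload 9.9 kg.
Tool frame: the origin (TCP) lies midway between the tips of the shut fingers; the grasp point (between the pads) lies 19 mm behind it (grip_point_offset is the z of the grasp point in the tool frame, in m); z points along the fingers, y is the direction in which the jaws open and shut (so a half turn about z gives the same grasp; the last joint's range is limited). The gripper opens to 85 mm and grips with 20 to 120 N. Pads are 22 mm wide; open, the fingers measure 114 mm over their backs; the gripper's body (76 mm by 85 mm) begins 54 mm behind the grasp point. The pads swing forward as they close: fully open they stand 13 mm farther back than shut.
Start: joints at [-0.084, 0.576, 0.025, 1.437, -0.015, 1.129, -0.057], TCP at [0.675, 0, 0.208] pointing down, gripper open.
Joint ranges: [-2.76, 2.76], [-0.34, 2.15], [-1.52, 1.57], [0.19, 2.46], [-1.09, 4.23], [0.17, 1.99], [-2.82, 2.82]. Speed limits (rad/s): [2.22, 2.22, 3.01, 3.01, 3.14, 3.14, 3.14].

## Interface

Orientations are given as [roll, pitch, yaw] about the fixed x, y, z axes, in that order (R = Rz(yaw) Ry(pitch) Rx(roll)).
In Python, from station import get_obs, get_image, hand_in, grip_point_offset gives the robot as it stands.
- The arm moves only by the tool servo_tool, never from a script. Its argument "motion" is a list that holds one entry, the list of rows, each a list of 4 numbers: the shift along the tool's x, y, z in m, then the turn about the tool's z in rad. In form: [[[tx, ty, tz, yaw], ...]]. A call has 1 to 12 rows; each row shifts and turns the commanded pose from where the row before left it, along the tool's axes as they then stand; what a row does not reach is not made up. A row lasts 1/10 s, in which the tool goes at most 50 mm and 8.59 degrees, less where a joint would pass 70% of its speed; a pose out of reach is approached as far as the arm can. A call is refused whole if a number of a shift passes 0.05 or a number of a turn 0.15, either way. A call with a gripper value outside its range is refused whole. "grip" is the finger opening in m, from 0 to 0.0854, set as the call begins (left out, the last holds). The fingers move at their own pace and stop on an object; "grip_force" is the grip in N (left out, the last holds). Time passes only in rows, so rows that do not move let the fingers close. It gives the time, the measured TCP pose, the force and the opening at its end, in the units of the state.
- get_obs(): the state, without advancing time (a new reading comes with each control period).
- get_image(name): name is "scene" or "side" or "wrist"; returns a dict with "img" (384x512x3 uint8, blue, green, red), "camera_matrix" (3x3 intrinsics, pixels), "R" (3x3) and "t" (3): a world point X has camera coordinates R X + t; the wrist camera has in their place "T_tool_cam" (4x4, takes a point from camera to tool coordinates, whose origin is the TCP and whose axes are the flange's). Camera axes: x right, y down, z forward; pixel columns grow to the right and rows downward; lengths in m; the calibration is good to about 2 mm. A picture is of the moment at which its call begins: read the wrist's pose just before it. There is no depth.
- hand_in(): hands the job in, once; it reports no verdict.
The state is a dict: "time": time; "q": joint angles; "joint_velocities": joint speeds; "effort": joint torques, N m; "position": TCP position; "orientation": TCP orientation; "contact_force": force on the tool from outside, world axes, zero at the start; "moment": the same for the moment, N m; "opening": finger opening in m.
Only numpy, scipy, OpenCV 4.12 (cv2) and the standard library are available. Lean on these libraries where they do the work, as an engineer would, in place of code of your own. Each camera call takes 0.05 s, during which the arm holds its last target. There are 200 camera calls.

## Working session

There is one attempt and no reset: what is moved stays moved. The work goes in short steps, Python scripts to look and compute and a tool call to move; the robot and the scene stay as the last step left them, time stands still between calls to the robot, and variables do not carry over. Pictures are saved under pics/ and viewed, about 8 in all and at most 12, crops included, and the job is handed in when it is done.

Besides the shell and the picture viewer there is one more tool, called after ">>>" as name([rows], argument=value, ...), one row to a line, values as JSON. servo_tool: Moves the arm, as the interface text tells. Its arguments: {"type":"object","properties":{"motion":{"type":"array","items":{"type":"array","items":{"type":"array","items":{"type":"number"}}}},"grip":{"type":"number"},"grip_force":{"type":"number"}},"required":["motion"]}

```bash
mkdir -p pics; python3 - <<'E'
from station import *
import cv2,numpy as np
o=get_obs();print(o['time'],o['position'],o['orientation'],o['opening'],grip_point_offset)
for n in('scene','side'):
    d=get_image(n);cv2.imwrite(f'pics/{n}0.png',d['img']);np.savez(f'{n}0.npz',**d)
    print(n,-np.array(d['R']).T@d['t'])
a=cv2.imread('pics/scene0.png');b=cv2.imread('pics/side0.png')
E
```

```text
0.0 [6.74522332e-01 5.35838956e-05 2.06972924e-01] [-3.13998001e+00  5.03574031e-05  1.57091791e+00] 0.08546015224650479 -0.0187
scene [1.12124903 0.77408041 1.14845236]
side [ 0.33578963 -1.09479527  0.85681415]
```

View pics/scene0.png

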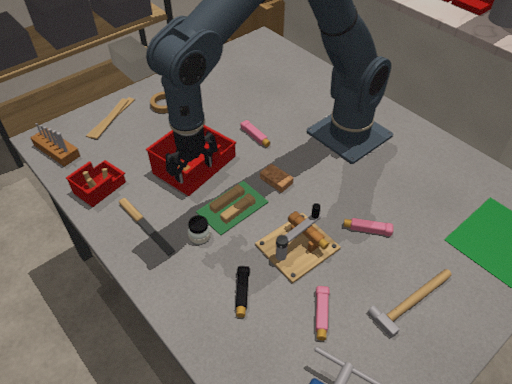

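View pics/side0.png

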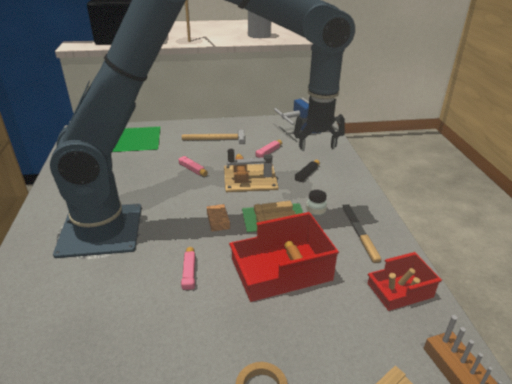

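The scene view shows the jig at (297,248) with the brown handle at (307,230), the knob at (316,211) and the post at (282,245). The large red bin is at (192,158). The small red bin at (97,182) and the pink and black look-alikes are distractors. I'll enlarge the area to confirm.

```bash
python3 - <<'E'
import cv2,numpy as np
a=cv2.imread('pics/scene0.png')[195:285,245:350];b=cv2.imread('pics/side0.png')[140:200,215:290]
c=cv2.imread('pics/scene0.png')[115:195,140:245];e=cv2.imread('pics/side0.png')[205:300,220:345]
f=lambda i,w,h:cv2.resize(i,(w,h),interpolation=cv2.INTER_CUBIC)
cv2.imwrite('pics/crop1.png',np.vstack([np.hstack([f(a,420,360),f(b,375,300+60)]),np.hstack([f(c,420,240),f(e,375,240)])]))
E
```

```text
(no output)
```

View pics/crop1.png

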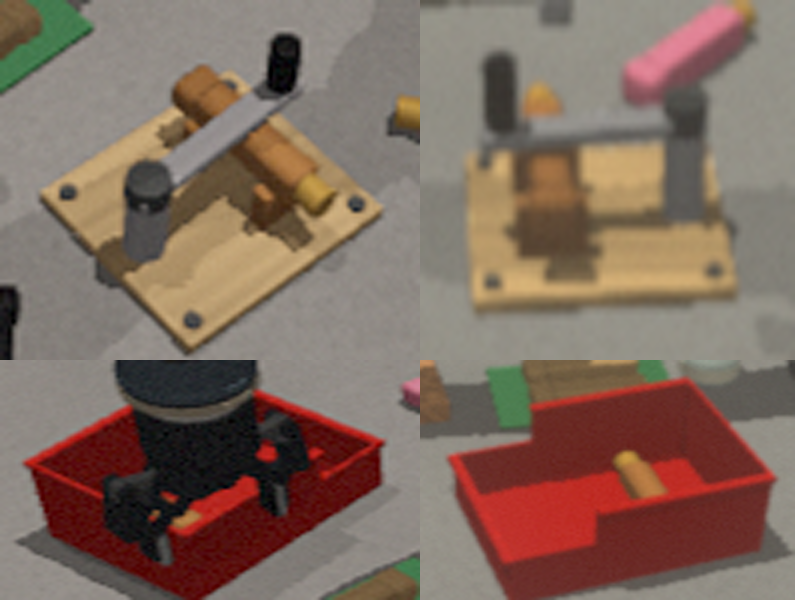

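```bash
cat > h.py <<'E'
import numpy as np,cv2
from station import *
D={n:dict(np.load(n+'0.npz')) for n in('scene','side')}
def ray(d,u,v,z):
    K,R,t=d['camera_matrix'],d['R'],d['t']
    C=-R.T@t; w=R.T@np.linalg.inv(K)@[u,v,1.]
    return (C+w*(z-C[2])/w[2]).round(4)
E
python3 - <<'E'
from h import *
s=lambda x,y,z:print('scene',x,y,z,ray(D['scene'],245+x/4-.4,195+y/4-.4,z))
t=lambda x,y,z:print('side',x,y,z,ray(D['side'],215+(x-420)/5-.4,140+y/6-.4,z))
b=lambda x,y,z:print('bin',x,y,z,ray(D['side'],220+(x-420)/3-.4,205+(y-360)/2.526-.4,z))
b2=lambda x,y,z:print('binsc',x,y,z,ray(D['scene'],140+x/4-.4,115+(y-360)/3-.4,z))
print('knob');s(287,40,.13);t(500,58,.13)
print('post');s(147,172,.094);t(685,90,.094)
print('ferr/butt');s(318,195,.054);s(195,85,.060)
print('plate');[s(*p,.012) for p in((42,194),(383,210),(190,350))];[t(*p,.012) for p in((473,300),(735,290))]
b(688,381,.11);b(773,478,.11);b(452,460,.064);b(508,558,.064);b(533,408,.11);b(598,515,.11)
b2(28,463,.11);b2(383,440,.064)
for n in D:
  m=cv2.inRange(cv2.cvtColor(D[n]['img'],cv2.COLOR_BGR2HSV),(0,200,60),(6,255,255))
  for c in cv2.findContours(m,0,2)[0]:
    if cv2.contourArea(c)>300: print(n,cv2.approxPolyDP(c,3,True)[:,0].tolist())
E
```

```text
knob
scene 287 40 0.13 [0.4308 0.2314 0.13  ]
side 500 58 0.13 [0.4327 0.2384 0.13  ]
post
scene 147 172 0.094 [0.5658 0.2329 0.094 ]
side 685 90 0.094 [0.5676 0.2476 0.094 ]
ferr/butt
scene 318 195 0.054 [0.4662 0.3067 0.054 ]
scene 195 85 0.06 [0.4666 0.1802 0.06  ]
plate
scene 42 194 0.012 [0.595  0.1548 0.012 ]
scene 383 210 0.012 [0.4147 0.3293 0.012 ]
scene 190 350 0.012 [0.6032 0.3218 0.012 ]
side 473 300 0.012 [0.4037 0.1611 0.012 ]
side 735 290 0.012 [0.5897 0.1483 0.012 ]
bin 688 381 0.11 [ 0.6274 -0.1359  0.11  ]
bin 773 478 0.11 [ 0.6611 -0.3061  0.11  ]
bin 452 460 0.064 [ 0.3926 -0.1904  0.064 ]
bin 508 558 0.064 [ 0.4264 -0.3427  0.064 ]
bin 533 408 0.11 [ 0.4718 -0.166   0.11  ]
bin 598 515 0.11 [ 0.5018 -0.3394  0.11  ]
binsc 28 463 0.11 [ 0.6641 -0.3037  0.11  ]
binsc 383 440 0.064 [ 0.3924 -0.1856  0.064 ]
scene [[105, 161], [94, 169], [89, 162], [67, 177], [74, 192], [81, 198], [85, 196], [85, 201], [93, 206], [96, 197], [102, 199], [124, 182], [119, 180], [123, 173]]
scene [[205, 126], [204, 134], [209, 130], [218, 141], [212, 168], [201, 167], [206, 166], [204, 155], [200, 154], [188, 162], [189, 169], [182, 170], [181, 185], [163, 168], [165, 152], [175, 150], [172, 131], [147, 149], [154, 173], [188, 195], [234, 154], [233, 141]]
scene [[452, 3], [479, 14], [488, 9], [486, 5], [490, 8], [493, 0]]
side [[322, 254], [314, 255], [304, 244], [298, 245], [302, 259], [290, 261], [282, 249], [252, 255], [255, 257], [251, 261], [247, 257], [243, 261], [247, 258], [251, 264], [247, 270], [255, 265], [259, 268], [258, 281], [277, 276], [279, 264]]
```

>>> servo_tool([
  [[0.022, -0.024, 0, 0], [0.022, -0.024, 0, 0], [0.022, -0.024, 0, 0], [0.022, -0.024, 0, 0], [0.022, -0.024, 0, 0], [0.022, -0.024, 0, 0], [0.022, -0.024, 0, 0], [0.022, -0.024, 0, 0], [0.022, -0.024, 0, 0], [0.022, -0.024, 0, 0]],
])

```text
time: 1.1
position: [0.4338, 0.2206, 0.2076]
orientation: [-3.141, 0.0, 1.571]
contact_force: [-0.2, 0.3, 0.9]
opening: 0.0852
```

>>> servo_tool([
  [[0, 0, 0, 0.143], [0, 0, 0, 0.143], [0, 0, 0, 0.143], [0, 0, 0, 0.143], [0, 0, 0, 0.143], [0, 0, 0, 0.143], [0, 0, 0, 0.143], [0, 0, 0, 0.143], [0, 0, 0, 0.143], [0, 0, 0, 0.143], [0, 0, 0, 0.143], [0, 0, 0, 0]],
])

```text
time: 2.3
position: [0.4347, 0.22, 0.2076]
orientation: [3.141, 0.0, -0.004]
contact_force: [0.2, -0.2, -0.4]
opening: 0.0853
```

```bash
cat >> h.py <<'E'
from scipy.spatial.transform import Rotation as Ro
def wrist(name):
    o=get_obs(); d=get_image('wrist'); T=np.eye(4); T[:3,:3]=Ro.from_euler('xyz',o['orientation']).as_matrix(); T[:3,3]=o['position']
    W=np.linalg.inv(T@np.array(d['T_tool_cam'])); e=dict(img=d['img'],camera_matrix=d['camera_matrix'],R=W[:3,:3],t=W[:3,3])
    np.savez(name+'.npz',**e); cv2.imwrite('pics/'+name+'.png',d['img']); print(o['time'],o['position'],o['orientation'],o['contact_force'],o['opening'])
    return e
E
python3 -c "
from h import *
wrist('w1')"
```

```text
2.3 [0.43471994 0.22001492 0.20756751] [ 3.14111466e+00  4.62847669e-04 -4.26933958e-03] [ 0.22233913 -0.20030545 -0.44133392] 0.08530821666533915
```

View pics/w1.png

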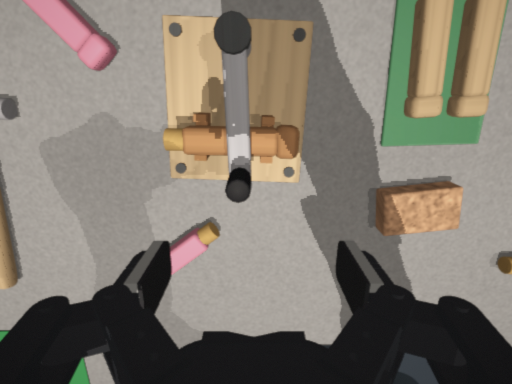

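The wrist view shows the post top at (233,33), the knob at about (238,186), and the handle from its ferrule (165,139) to its butt (299,142), across the jig. The blanks are at (445,55) and the cork at (420,208).

```bash
python3 - <<'E'
from h import *
d=dict(np.load('w1.npz'));r=lambda u,v,z:print(u,v,z,ray(d,u,v,z))
print(-d['R'].T@d['t'])
m=cv2.inRange(d['img'],(0,0,0),(45,45,45))[160:215,210:270]
y,x=np.nonzero(m);print('knob blob',x.min()+210,x.max()+210,y.min()+160,y.max()+160)
r(238,188,.13);r(238,186,.13);r(233,33,.094)
r(165,139,.054);r(299,142,.054);r(182,141,.068);r(278,142,.068)
for p in((164,17),(311,21),(169,180),(300,182)):r(*p,.012)
E
```

```text
[0.51469585 0.21816045 0.37422751]
knob blob 226 250 168 198
238 188 0.13 [0.4351 0.232  0.13  ]
238 186 0.13 [0.437 0.232 0.13 ]
233 33 0.094 [0.5664 0.2357 0.094 ]
165 139 0.054 [0.4682 0.3167 0.054 ]
299 142 0.054 [0.4644 0.167  0.054 ]
182 141 0.068 [0.468  0.2944 0.068 ]
278 142 0.068 [0.4666 0.1917 0.068 ]
164 17 0.012 [0.5977 0.3174 0.012 ]
311 21 0.012 [0.5933 0.1531 0.012 ]
169 180 0.012 [0.4081 0.3296 0.012 ]
300 182 0.012 [0.4048 0.1565 0.012 ]
```

>>> servo_tool([
  [[-0.003, -0.0125, 0.01, 0], [0, 0, 0.02, 0], [0, 0, 0.02, 0], [0, 0, 0.02, 0], [0, 0, 0.02, 0], [0, 0, 0.02, 0], [0, 0, 0, 0], [0, 0, 0, 0]],
])

```text
time: 3.15
position: [0.4317, 0.2329, 0.0975]
orientation: [3.141, 0.001, -0.0]
contact_force: [-0.6, 0.5, 0.3]
opening: 0.0852
```

>>> servo_tool([
  [[0, 0, 0, 0], [0, 0, 0, 0], [0, 0, 0, 0], [0, 0, 0, 0], [0, 0, 0, 0]],
], grip=0.034, grip_force=20)

```text
time: 3.65
position: [0.4321, 0.2326, 0.098]
orientation: [-3.141, -0.0, -0.002]
contact_force: [0.0, -0.4, 0.1]
opening: 0.0339
```

>>> servo_tool([
  [[0.0007, 0.0135, 0, -0.1], [0.0007, 0.0135, 0, -0.1], [0.0007, 0.0135, 0, -0.1], [0.0007, 0.0135, 0, -0.1], [0.0007, 0.0135, 0, -0.1], [0.0007, 0.0135, 0, -0.1], [0.0007, 0.0135, 0, -0.1], [0.0007, 0.0135, 0, -0.1]],
])

```text
time: 4.45
position: [0.4733, 0.1351, 0.0979]
orientation: [-3.141, -0.0, 0.802]
contact_force: [0.1, 1.0, 1.1]
opening: 0.0337
```

>>> servo_tool([
  [[0.0007, 0.0135, 0, -0.1], [0.0007, 0.0135, 0, -0.1], [0.0007, 0.0135, 0, -0.1], [0.0007, 0.0135, 0, -0.1], [0.0007, 0.0135, 0, -0.1], [0.0007, 0.0135, 0, -0.1], [0.0007, 0.0135, 0, -0.1], [0, 0, 0, 0], [0, 0, 0, 0], [0, 0, 0, 0]],
])

```text
time: 5.45
position: [0.5568, 0.0977, 0.0977]
orientation: [-3.141, 0.0, 1.496]
contact_force: [-0.9, 0.1, 0.6]
opening: 0.0343
```

>>> servo_tool([
  [[0, 0, 0, 0], [0, 0, 0, 0], [0, 0, 0, 0], [0, 0, 0, 0], [0, 0, -0.02, 0], [0, 0, -0.02, 0], [0, 0, -0.02, 0], [0, 0, -0.02, 0], [0, 0, -0.02, -0.05], [0, 0, 0, 0]],
], grip=0.0854)

```text
time: 6.45
position: [0.559, 0.098, 0.2004]
orientation: [3.137, -0.001, 1.549]
contact_force: [1.2, -0.6, -0.2]
opening: 0.0852
```

>>> servo_tool([
  [[0.02, -0.0188, 0, 0], [0.02, -0.0188, 0, 0], [0.02, -0.0188, 0, 0], [0.02, -0.0188, 0, 0], [0.02, -0.0188, 0, 0], [0, 0, 0, 0], [0, 0, 0, 0]],
])

```text
time: 7.15
position: [0.4656, 0.1998, 0.1974]
orientation: [-3.141, 0.0, 1.549]
contact_force: [0.8, -0.5, 0.7]
opening: 0.0853
```

```bash
python3 -c "
from h import *
wrist('w2')"
```

```text
7.15 [0.46557933 0.19983068 0.19738351] [-3.14115699e+00  4.23525033e-04  1.54859107e+00] [ 0.80648212 -0.4942062   0.71358945] 0.08526487724910001
```

View pics/w2.png

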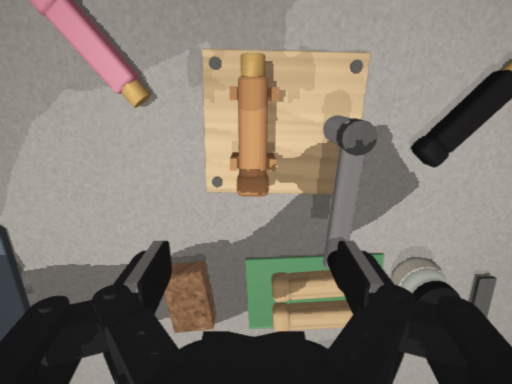

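The arm is now swung open: the post is at (352,133) and the knob near (340,262). The handle still lies in the saddles, with its ferrule end at (253,53), its butt at (253,195), and the saddles at rows 94 and 161.

```bash
python3 - <<'E'
from h import *
d=dict(np.load('w2.npz'));r=lambda u,v,z:print(u,v,z,ray(d,u,v,z))
r(253,53,.065);r(253,195,.05);r(253,178,.068);r(253,127,.068)
for p in((234,94),(278,94),(234,161),(275,161)):r(*p,.05)
r(239,127,.068);r(268,127,.068);r(340,262,.13);r(356,135,.094)
E
```

```text
253 53 0.065 [0.469  0.3152 0.065 ]
253 195 0.05 [0.4658 0.1662 0.05  ]
253 178 0.068 [0.4664 0.192  0.068 ]
253 127 0.068 [0.4675 0.246  0.068 ]
234 94 0.05 [0.4483 0.2784 0.05  ]
278 94 0.05 [0.4943 0.2775 0.05  ]
234 161 0.05 [0.4454 0.2071 0.05  ]
275 161 0.05 [0.4913 0.2061 0.05  ]
239 127 0.068 [0.4533 0.2463 0.068 ]
268 127 0.068 [0.4828 0.2457 0.068 ]
340 262 0.13 [0.5468 0.126  0.13  ]
356 135 0.094 [0.564  0.2394 0.094 ]
```

>>> servo_tool([
  [[0.0209, 0.0007, 0, 0], [0.0209, 0.0008, 0, 0], [0, 0, 0.02, 0], [0, 0, 0.02, 0], [0, 0, 0.02, 0], [0, 0, 0.02, 0], [0, 0, 0.02, 0], [0, 0, 0.02, 0], [0, 0, 0.02, 0], [0, 0, 0.02, 0], [0, 0, 0.002, 0], [0, 0, 0, 0]],
])

```text
time: 8.4
position: [0.4687, 0.2406, 0.0354]
orientation: [-3.141, 0.001, 1.546]
contact_force: [-0.3, 0.4, -0.0]
opening: 0.0857
```

>>> servo_tool([
  [[0, 0, 0, 0], [0, 0, 0, 0], [0, 0, 0, 0], [0, 0, 0, 0], [0, 0, 0, 0], [0, 0, 0, 0], [0, 0, 0, 0], [0, 0, 0, 0]],
], grip=0.015, grip_force=50)

```text
time: 9.2
position: [0.4685, 0.2415, 0.0366]
orientation: [3.141, -0.0, 1.548]
contact_force: [-2.6, -1.6, 8.4]
opening: 0.0283
```

>>> servo_tool([
  [[0, 0, -0.01, 0], [0, 0, -0.015, 0], [0, 0, -0.02, 0], [0, 0, -0.02, 0], [0, 0, -0.02, 0], [0, 0, -0.02, 0], [0, 0, -0.02, 0], [0, 0, -0.02, 0], [0, 0, -0.02, 0], [0, 0, -0.02, 0], [0, 0, 0, 0], [0, 0, 0, 0]],
])

```text
time: 10.4
position: [0.4683, 0.2413, 0.221]
orientation: [3.141, -0.0, 1.548]
contact_force: [-0.4, 0.4, -1.4]
opening: 0.0285
```

```bash
python3 - <<'E'
from h import *
wrist('w3')
s=get_image('side');sc=get_image('scene');np.savez('side3.npz',**s)
f=lambda i:cv2.resize(i,None,fx=3,fy=3,interpolation=cv2.INTER_CUBIC)
cv2.imwrite('pics/c3.png',np.hstack([cv2.resize(s['img'][90:220,190:330],(420,390)),cv2.resize(cv2.imread('pics/w3.png'),None,fx=.74,fy=.74)[:390] if 0 else cv2.resize(cv2.imread('pics/w3.png'),(380,390))]))
E
```

```text
10.4 [0.46832834 0.24132654 0.22099063] [ 3.14100824e+00 -2.09521622e-04  1.54779078e+00] [-0.43502144  0.44175135 -1.3631708 ] 0.028547270167315415
```

View pics/c3.png

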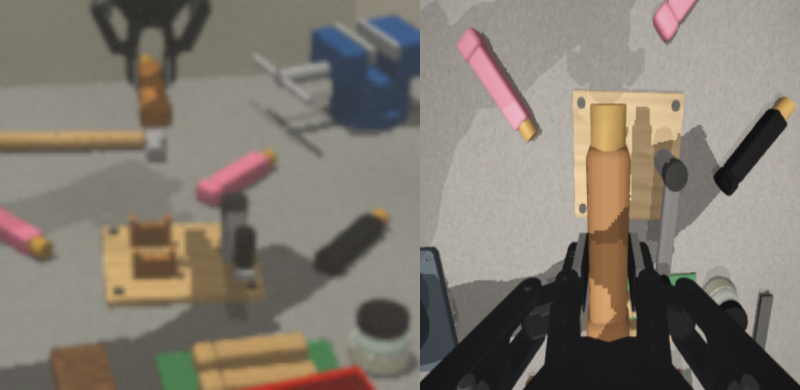

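>>> servo_tool([
  [[0, 0, 0, 0.1335], [0, 0, 0, 0.1335], [0, 0, 0, 0.1335], [0, 0, 0, 0.1335], [0, 0, 0, 0.1335], [0, 0, 0, 0.1335], [0, 0, 0, 0.1335], [0, 0, 0, 0.1335], [0, 0, 0, 0.1335], [0, 0, 0, 0.1335], [0, 0, 0, 0]],
])

```text
time: 11.65
position: [0.468, 0.2414, 0.2199]
orientation: [3.141, 0.002, 0.211]
contact_force: [0.7, 0.1, -0.6]
opening: 0.0282
```

>>> servo_tool([
  [[-0.003, 0.02425, 0, 0], [-0.003, 0.02425, 0, 0], [-0.003, 0.02425, 0, 0], [-0.003, 0.02425, 0, 0], [-0.003, 0.02425, 0, 0], [-0.003, 0.02425, 0, 0], [-0.003, 0.02425, 0, 0], [-0.003, 0.02425, 0, 0], [-0.003, 0.02425, 0, 0], [-0.003, 0.02425, 0, 0]],
])

```text
time: 12.65
position: [0.49, -0.003, 0.2203]
orientation: [3.142, 0.001, 0.217]
contact_force: [1.6, 0.5, -1.9]
opening: 0.0285
```

>>> servo_tool([
  [[-0.003, 0.02425, 0, 0], [-0.003, 0.02425, 0, 0], [-0.003, 0.02425, 0, 0], [-0.003, 0.02425, 0, 0], [-0.003, 0.02425, 0, 0], [-0.003, 0.02425, 0, 0], [-0.003, 0.02425, 0, 0], [-0.003, 0.02425, 0, 0], [-0.003, 0.02425, 0, 0], [-0.003, 0.02425, 0, 0], [0, 0, 0, 0], [0, 0, 0, 0]],
])

```text
time: 13.85
position: [0.5118, -0.2454, 0.2201]
orientation: [-3.141, 0.001, 0.215]
contact_force: [0.0, -0.0, -1.4]
opening: 0.0281
```

```bash
python3 -c "
from h import *
wrist('w4')"
```

```text
13.85 [ 0.51180737 -0.24536169  0.22009107] [-3.14072631e+00  1.04367082e-03  2.14604213e-01] [ 0.03088899 -0.01939628 -1.44635898] 0.02806973994820406
```

View pics/w4.png

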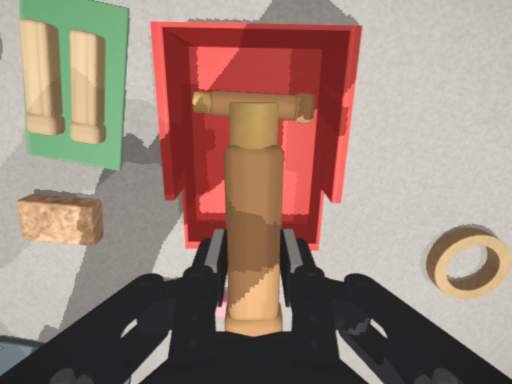

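```bash
python3 - <<'E'
from h import *
d=dict(np.load('w4.npz'))
P=[ray(d,*p)[:2] for p in((153,24,.11),(359,29,.11),(185,248,.064),(322,248,.064))]
print(P); c=np.mean(P,0); a=(P[0]+P[1]-P[2]-P[3]);print(c,np.arctan2(a[1],a[0]))
o=get_obs()['position'][:2]-c; u=a/np.linalg.norm(a); print('TCP in bin',o@u,o@[-u[1],u[0]])
E
```

```text
[array([ 0.628 , -0.1335]), array([ 0.6622, -0.3075]), array([ 0.3899, -0.1848]), array([ 0.4274, -0.3553])]
[ 0.526875 -0.245275] 0.20656886966858468
TCP in bin -0.014375888351273023 0.0037924657008323016
```

>>> servo_tool([
  [[0, 0.003, 0.02, 0], [0, 0, 0.02, 0], [0, 0, 0.02, 0], [0, 0, 0.02, 0], [0, 0, 0.02, 0], [0, 0, 0.02, 0], [0, 0, 0.02, 0], [0, 0, 0.02, 0], [0, 0, 0.02, 0], [0, 0, 0, 0], [0, 0, 0, 0]],
])

```text
time: 15.0
position: [0.513, -0.2473, 0.041]
orientation: [-3.141, 0.0, 0.215]
contact_force: [0.1, 0.6, -1.4]
opening: 0.0284
```

>>> servo_tool([
  [[0, 0, 0, 0], [0, 0, 0, 0], [0, 0, 0, 0], [0, 0, 0, 0], [0, 0, 0, 0], [0, 0, 0, 0], [0, 0, 0, 0]],
], grip=0.065)

```text
time: 15.7
position: [0.5129, -0.2482, 0.0408]
orientation: [3.142, -0.0, 0.213]
contact_force: [-0.9, 0.3, -0.2]
opening: 0.0648
```

>>> servo_tool([
  [[0, 0, -0.01, 0], [0, 0, -0.02, 0], [0, 0, -0.025, 0], [0, 0, -0.025, 0], [0, 0, -0.025, 0], [0, 0, -0.025, 0], [0, 0, -0.025, 0], [0, 0, -0.025, 0], [0, 0, -0.02, 0], [0, 0, 0, 0], [0, 0, 0, 0]],
])

```text
time: 16.8
position: [0.5128, -0.2482, 0.2413]
orientation: [3.141, -0.001, 0.213]
contact_force: [-0.4, 0.2, -0.8]
opening: 0.0656
```

```bash
python3 - <<'E'
from h import *
wrist('w5')
s=get_image('side')['img'];cv2.imwrite('pics/c5.png',np.hstack([cv2.resize(s[120:310,190:360],(360,402)),cv2.resize(cv2.imread('pics/w5.png'),(430,402))]))
E
```

```text
16.8 [ 0.51275721 -0.2481942   0.24130023] [ 3.14119517e+00 -7.55678570e-04  2.12738569e-01] [-0.43693865  0.21636256 -0.80434274] 0.06559682579180277
```

View pics/c5.png

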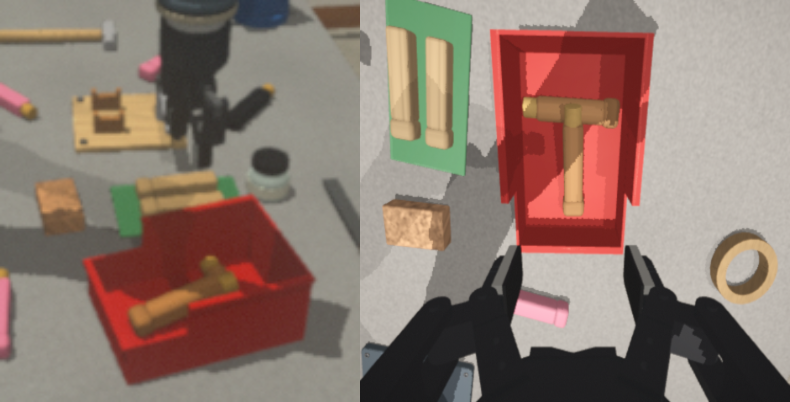

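```bash
python3 -c "
from station import *
print(hand_in())"
```

```text
the job is handed in; nothing more can be done
None
```

The finished handle is in the large bin, the hold-down arm is left swung open, and the job is handed in at about 17 s on the robot's clock. `hand_in()` reports no verdict.

- **What I did:** I put the open fingers loosely around the knob and swung the arm about 1.5 rad, by the tool's turn rather than a joint reading. Then I gripped the handle by its free middle, lifted it clear and carried it over with the tool at about 0.22 m. I released it lengthwise in the bin, with the tool about 14 mm in front of the bin's centre.
- **Last checks:** The side and wrist pictures show the handle wholly inside the bin, its ferrule end resting on the earlier handle. The bin looks upright and unmoved, and the blanks, cork block and jar look undisturbed. The gripper is clear of everything, with tool forces under 1 N.
- **Disagreements:** The first estimates of the post and knob differed by up to 15 mm between the scene and side cameras. I used the wrist camera's values instead.
- **Not checked again:** I did not measure the arm's angle again after leaving it. It was plainly open in the two views after the swing and nothing went near it afterwards.

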